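# Hang the pipette back on the crowded rack

### The job

Take the pipette that stands in the clear block and hang it on the empty hook of the rack, between its neighbours and square to the rack like them: slide its stem gently into the fork until you feel the end, lower it until its flange lies fully home in the hook's recess, and only then let go. Do not force the hook, do not knock the other pipettes, and leave everything else where it is.

Things in the scene. Friction and masses are not known exactly. Their poses are not given: they have to be found in the camera images.
- pipette: Loose white hand pipette, 210 mm long, 0.08 to 0.16 kg. Origin at its lower tip, z up along it. Round stem, 10 mm thick at the tip, 14 mm from 30 mm up; flange at 130-138 mm; square-edged handle at 138-202 mm, 26 mm along x, 28 mm along y; round push-button 16 mm thick to 210 mm. Starts loosely upright (leaning up to 0.07 rad) with its lower 50 mm in the block's hole.
- pipette_flange (a point): Point on the pipette's axis at the underside of its rectangular finger flange (30 mm along x, 36 mm along y, 8 mm thick), 130 mm above the tip; axes as the pipette's.
- pipette_grip (a point): Point on the pipette's axis, 182 mm above the tip, at the middle of where to grip the handle. Best gripped from above with the fingers in front of and behind it (closing along the pipette's x, 26 mm), so that they stay clear of the neighbours left and right on the rack.
- socket: Heavy fixed pale clear-plastic block 90 x 70 mm, 60 mm high, with one upright hole 17 mm wide and 50 mm deep in the middle of its top; origin at the centre of its underside. The pipette stands in it at first.
- rack: Fixed rack: blue base plate 10 mm thick, two end posts, horizontal rail 320 mm long, centre line 135 mm above the table. Origin on the table below the middle of the rail; y along the rail; the hooks point to its -x, towards the robot. Five hooks are clamped to it 46 mm apart, four of them with pipettes. Only the pipettes reach higher than 160 mm.
- clamp_free: Grey rail clamp (34 mm block) of the only empty hook, in one of the three middle places. Origin on the rail's centre line, 135 mm above the table; axes as the rack's. Its hook is a level steel fork pointing to -x, centred on y = 0: two prongs 10 mm wide, 20 mm gap between, open in front. Prong tops 15 mm above this origin; upturned ends and back lips 8 mm higher still.
- slot_end (a point): Middle of the range in which the stem's axis lies when the stem touches the end of the slot: 86.5 mm in front of the clamp, at prong-top height; axes as the clamp's. The fork was set in its clamp by hand, so the true place is up to 18 mm nearer or farther along x (not measured: feel for it). The fork is held firmly and slips only above about 60 N.
- recess (a point): Same point as slot_end; tells of the recess. The flange passes over the upturned ends until the stem touches the slot's end; lowered there, it drops 8 mm deep between upturned ends and back lips (35 mm apart; 2 mm of play behind, 3 mm in front) and rests on the prong tops. It then hangs with its flange underside level with this point, tip 20 mm above the table.
- nb0: Neighbour: loose pipette hanging on the rack, of the same length and flange, 0.12 kg, round white handle 28 mm across; origin at its tip, 20 mm above the table, z up, its top 230 mm above the table. Its flange stands about 10 mm from the flange of a pipette hung beside it. It only rests in its hook and is easily knocked.
- nb1: Neighbour: loose pipette hanging on the rack, of the same length and flange, 0.12 kg, square-edged grey handle 26 x 28 mm; origin at its tip, 20 mm above the table, z up, its top 230 mm above the table. Its flange stands about 10 mm from the flange of a pipette hung beside it. It only rests in its hook and is easily knocked.
- nb2: Neighbour: loose pipette hanging on the rack, of the same length and flange, 0.12 kg, slim white handle 24 x 22 mm; origin at its tip, 20 mm above the table, z up, its top 230 mm above the table. Its flange stands about 10 mm from the flange of a pipette hung beside it. It only rests in its hook and is easily knocked.
- nb3: Neighbour: loose pipette hanging on the rack, of the same length and flange, 0.12 kg, round grey handle 28 mm across; origin at its tip, 20 mm above the table, z up, its top 230 mm above the table. Its flange stands about 10 mm from the flange of a pipette hung beside it. It only rests in its hook and is easily knocked.
- amber_bottle: Bystander: brown glass bottle 80 mm wide, 150 mm high, standing; origin under its centre.
- wash_bottle: Bystander: white wash bottle 68 mm wide, 185 mm high with its bent spout; origin under its centre.
- beaker: Bystander: glass beaker 80 mm wide, 100 mm high; origin under its centre.
- bulb: Bystander: orange rubber bulb 56 mm wide, 85 mm high, standing; origin under its centre.
Mind the look-alikes: they are no part of the job. What is shaped like the pipette but black or yellow is not meant.

How it is judged:
On the way, in this order (a step that is already met when the one before it is completed fails the run):
1. the pipette is drawn up out of the block (tip more than 65 mm above the table, or already clear of the block) in the fingers (contact force between the fingers and pipette above 1 N and horizontal distance between pipette and clamp_free above 0.13 m and (height (world z) of pipette above 0.065 m or horizontal distance between pipette and socket above 0.08 m)), for 0.1 s.
2. held, its stem is in the empty hook's fork (58-118 mm in front of the clamp's origin, within 8 mm sideways), flange still above the recess (underside 18.5-60 mm above that origin) (contact force between the fingers and pipette above 1 N and x of pipette_flange in the frame of clamp_free between -0.118 and -0.058 m and y of pipette_flange in the frame of clamp_free between -0.008 and 0.008 m and z of pipette_flange in the frame of clamp_free between 0.0185 and 0.06 m), for 0.1 s.
3. still held, its flange lies home in the recess (flange underside 11.5 to 18 mm above the clamp's origin) (contact force between the fingers and pipette above 1 N and x of pipette_flange in the frame of clamp_free between -0.118 and -0.058 m and y of pipette_flange in the frame of clamp_free between -0.006 and 0.006 m and z of pipette_flange in the frame of clamp_free between 0.0115 and 0.018 m), for 0.1 s.
At the end, for the whole second after the job is handed in: Pipette released, at rest on the empty hook: flange underside 11.5-18 mm above the clamp's origin, 58-118 mm in front, within 6 mm sideways; upright to 0.12 rad, square to 0.2 rad. Neighbours upright to 0.12 rad and within 12 mm, bystanders within 30 mm, of their starts (x of pipette_flange in the frame of clamp_free between -0.118 and -0.058 m and y of pipette_flange in the frame of clamp_free between -0.006 and 0.006 m and z of pipette_flange in the frame of clamp_free between 0.0115 and 0.018 m and angle between each of pipette, nb0, nb1, nb2, nb3's own z axis and vertical below 0.12 rad and angle between the x axis of pipette and the x axis of clamp_free, either way round below 0.2 rad and linear speed of pipette below 0.02 m/s and contact force between pipette and clamp_free above 0.3 N and not (contact force between the fingers and pipette above 0.1 N) and distance of each of nb0, nb1, nb2, nb3 from where it was at the start of the episode below 0.012 m and distance of each of amber_bottle, wash_bottle, beaker, bulb from where it was at the start of the episode below 0.03 m); the robot touches nothing.
It fails at once if the pipette is pressed against the hook or its clamp with more than 22 N (contact force between pipette and clamp_free above 22 N).
It fails at once if a neighbouring pipette is knocked: moved by more than 15 mm, or pushed by the pipette, the fingers or the arm with more than 5 N (distance of any of nb0, nb1, nb2, nb3 from where it was at the start of the episode above 0.015 m or contact force between any of pipette, the fingers, the arm and nb0 above 5 N or contact force between any of pipette, the fingers, the arm and nb1 above 5 N or contact force between any of pipette, the fingers, the arm and nb2 above 5 N or contact force between any of pipette, the fingers, the arm and nb3 above 5 N).
It fails at once if a bystander (bottle, wash bottle, beaker, bulb) is moved by more than 40 mm (distance of any of amber_bottle, wash_bottle, beaker, bulb from where it was at the start of the episode above 0.04 m).
It also fails if it takes over 58 s, if anything falls off the work surface, if the arm or the gripper's body presses on something with over 40 N, if the wrist force passes 120 N, or if a joint passes its speed limit or range.

### The arm

A 6-joint arm with a two-finger parallel gripper is mounted at the origin on the work surface. World frame = base frame: x ahead of the robot, y to its left, z up, the work surface at z = 0. Lengths are in m, angles in rad, forces in N, time in s.
With the tool pointing down it reaches from about 0.35 to 0.775 m from the base axis. Payload 5.5 kg.
Tool frame: the origin (TCP) lies midway between the tips of the shut fingers; the grasp point (between the pads) lies 19 mm behind it; z points along the fingers, y is the line along which they close (so a half turn about z gives the same grasp; the last joint's range is limited). The gripper opens to 85 mm and grips with 20 to 120 N. Pads are 22 mm wide; open, the fingers measure 114 mm over their backs; the gripper's body (76 mm by 85 mm) begins 54 mm behind the grasp point. The pads swing forward as they close: fully open they stand 13 mm farther back than shut.
Start: joints at [0.994, 0.313, 0.046, 1.304, 0, 1.431], TCP at [0.243, 0.521, 0.205] pointing down, gripper open.
Joint ranges: [-2.76, 2.76], [-0.86, 1.69], [-1.03, 1.26], [-2.2, 2.34], [-1.47, 1.5], [-3.14, 3.14]. Speed limits (rad/s): [2.57, 2.57, 3.14, 3.14, 3.14, 3.14].

### API

Orientations are given as a unit quaternion [w, x, y, z].
In Python, from workcell import env gives the robot as it stands. The module is installed in compiled form; this text tells all that it offers.
- The arm moves only by the tool servo_tool, never from a script. Its argument "increments" is a list of rows, each an object of numbers: "grip": the closure, from 0 (fully open) to 1 (shut); "x", "y", "z": the shift along the tool's x, y, z in mm; "roll": the turn about the tool's z in degrees. In form: [{"grip": .., "x": .., "y": .., "z": .., "roll": ..}, ...]. A call has 1 to 5 rows; each row shifts and turns the commanded pose from where the row before left it, along the tool's axes as they then stand; what a row does not reach is not made up. A row lasts 1/12 s, in which the tool goes at most 41.7 mm and 7.16 degrees, less where a joint would pass 70% of its speed; a pose out of reach is approached as far as the arm can. A call is refused whole if a number of a shift passes 41.7 or a number of a turn 7.16, either way. A call with a gripper value outside its range is refused whole. The fingers move at their own pace and stop on an object; "grip_force" is the grip in N (left out, the last holds). Time passes only in rows, so rows that do not move let the fingers close. It gives the time, the measured TCP pose, the force, the opening and the grip force at its end, in the units of the state.
- env.get_state(): the state, without advancing time (a new reading comes with each control period).
- env.read_camera(name): name is "scene" or "top" or "wrist"; returns the picture (420x560x3 uint8, red, green, blue); there is no depth.
- env.get_calibration(name): a dict with "vertical_fov" (degrees; the focal length in pixels is half the picture's height over the tangent of half this angle, whatever the lens; pixels are square), "cx", "cy" (the principal point, pixels), "k1" (the pictures are not rectified: a ray, as slopes to the right and down, at radius r is drawn at 1 + k1 r^2 times it, then the intrinsics apply), "rvec" (rotation vector, rad) and "tvec" (3), from world to camera coordinates, as OpenCV has them; the wrist camera has in their place "tool_from_camera" (4x4, takes a point from camera to tool coordinates, whose origin is the TCP and whose axes are the flange's). Camera axes: x right, y down, z forward; pixel columns grow to the right and rows downward; lengths in m; the calibration is good to about 2 mm. A picture is of the moment at which its call begins: read the wrist's pose just before it. get_calibration takes no time and is no camera call.
- env.hand_in(): hands the job in; it is judged then, once.
The state is a dict: "clock": time; "joint_pos": joint angles; "qvel": joint speeds; "tau": joint torques, N m; "tcp_pos": TCP position; "orientation": TCP orientation; "wrist_force": force on the tool from outside, world axes, zero at the start; "ft_torque": the same for the moment, N m; "finger_gap": finger opening in m; "grip_force": force on a finger pad.
Only numpy, scipy, OpenCV 4.12 (cv2) and the standard library are available. Lean on these libraries where they do the work, as an engineer would, in place of code of your own. Each camera call takes 0.05 s, during which the arm holds its last target. There are 200 camera calls.

## Working session

There is one attempt and no reset: what is moved stays moved. The work goes in short steps, Python scripts to look and compute and a tool call to move; the robot and the scene stay as the last step left them, time stands still between calls to the robot, and variables do not carry over. Pictures are saved under pics/ and viewed, at most 10 in all, crops included, and the job is handed in when it is done.

Besides the shell and the picture viewer there is one more tool, called after "Call:" by a JSON object that holds its "name" and its "arguments", one argument or row to a line. servo_tool: Moves the arm, as the interface text tells. Its arguments: {"type":"object","properties":{"increments":{"type":"array"},"grip_force":{"type":"number"}},"required":["increments"]}

```bash
mkdir -p pics; cat > h.py <<'E'
import numpy as np, cv2
from workcell import env
def K(c):
    f=210/np.tan(np.radians(c['vertical_fov'])/2); return f
def ray(name,u,v,st=None):
    c=env.get_calibration(name); f=K(c)
    d=np.array([(u-c['cx'])/f,(v-c['cy'])/f]); s=d.copy()
    for _ in range(20): s=d/(1+c['k1']*(s@s))
    r=np.array([*s,1.])
    if 'rvec' in c:
        R=cv2.Rodrigues(np.array(c['rvec'],float))[0]; return -R.T@np.array(c['tvec']).ravel(), R.T@r
    T=np.array(c['tool_from_camera']); q=st['orientation']
    from scipy.spatial.transform import Rotation as Ro
    W=Ro.from_quat([q[1],q[2],q[3],q[0]]).as_matrix()
    return np.array(st['tcp_pos'])+W@T[:3,3], W@T[:3,:3]@r
def plane(name,u,v,z,st=None):
    o,d=ray(name,u,v,st); return o+d*(z-o[2])/d[2]
def two(a,b):
    (o1,d1),(o2,d2)=a,b
    A=np.array([d1,-d2]).T; t=np.linalg.lstsq(A,o2-o1,rcond=None)[0]
    p,q=o1+d1*t[0],o2+d2*t[1]; return (p+q)/2,np.linalg.norm(p-q)
def proj(name,P):
    c=env.get_calibration(name); R=cv2.Rodrigues(np.array(c['rvec'],float))[0]
    p=R@np.array(P)+np.array(c['tvec']).ravel(); s=p[:2]/p[2]; s=s*(1+c['k1']*(s@s)); return s*K(c)+[c['cx'],c['cy']]
E
python3 - <<'E'
from h import *
s=env.get_state(); print(s)
for n in ['scene','top']:
    im=env.read_camera(n); cv2.imwrite(f'pics/{n}0.png',cv2.cvtColor(im,cv2.COLOR_RGB2BGR)); c=env.get_calibration(n); print(n,c,ray(n,280,210))
print(env.get_calibration('wrist'))
E
```

```text
{'clock': 0.0, 'joint_pos': array([ 9.94400486e-01,  3.13993439e-01,  4.49809262e-02,  1.30359038e+00,
       -2.38295006e-05,  1.43120659e+00]), 'qvel': array([-7.39635765e-04,  1.53254321e-04,  5.40930757e-06, -1.28024801e-03,
        1.57485077e-03, -1.75449938e-03]), 'tau': array([-1.51061889e-03, -4.80637658e+01,  2.98528129e+01,  1.96281925e-02,
       -2.99877647e-04, -1.29431501e-05]), 'tcp_pos': array([0.24295759, 0.52053723, 0.20371367]), 'orientation': array([-3.05346518e-04,  2.16670788e-01,  9.76244310e-01, -8.50191719e-04]), 'wrist_force': array([ 1.42467113, -0.03070057,  0.45352112]), 'ft_torque': array([-0.0184446 , -0.00274247, -0.03274222]), 'grip_force': 0.0, 'finger_gap': 0.08523155693788624}
scene {'vertical_fov': 44.41915003971471, 'cx': 270.5853595563526, 'cy': 209.33619530107032, 'k1': -0.15814948092450717, 'rvec': array([ 2.19086246,  0.89177859, -0.40269324]), 'tvec': array([-0.39125565, -0.17213501,  1.61109695])} (array([ 1.19372086, -0.63024361,  0.97783859]), array([-0.503744  ,  0.52100274, -0.68930027]))
top {'vertical_fov': 44.53174903674396, 'cx': 273.83249934841535, 'cy': 207.0328198073905, 'k1': 0.0025189582353681195, 'rvec': array([ 2.19517669, -2.18102474,  0.06669531]), 'tvec': array([-0.03956735,  0.56408604,  1.66130443])} (array([ 0.45813578, -0.0402102 ,  1.6935719 ]), array([ 0.05754922, -0.00950527, -0.9983866 ]))
{'vertical_fov': 70.83300544489614, 'cx': 279.1023481821127, 'cy': 211.59258577150038, 'k1': -0.059162306294094295, 'tool_from_camera': array([[ 1.27593789e-04, -9.46838975e-01, -3.21707847e-01,
         8.15138523e-02],
       [ 9.99999920e-01,  2.42493837e-04, -3.17085324e-04,
         1.07034432e-03],
       [ 3.78240914e-04, -3.21707781e-01,  9.46838931e-01,
        -1.67940345e-01],
       [ 0.00000000e+00,  0.00000000e+00,  0.00000000e+00,
         1.00000000e+00]])}
```

View pics/scene0.png

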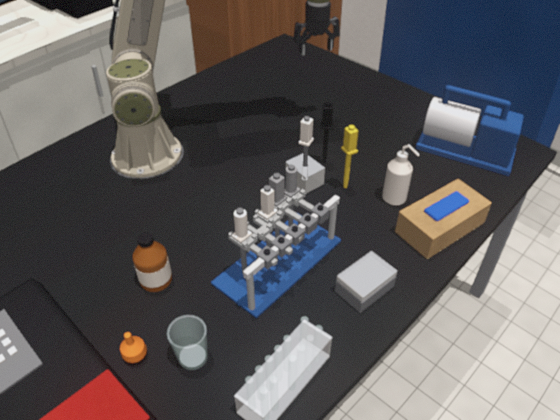

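View pics/top0.png

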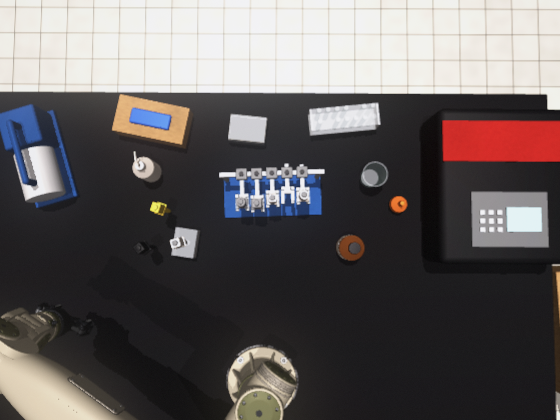

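The scene view shows the white pipette in the clear block at about (306,130), and the top view has it at (179,242). The look-alikes are yellow at (350,140) and black at (327,115). The rack clamps sit in the top view at columns 241, 257, 272, 287 and 302. I'll use one enlarged crop to find the empty hook and confirm the pipette.

```bash
python3 - <<'E'
from h import *
a=cv2.imread('pics/top0.png')[155:265,125:335]; b=cv2.imread('pics/scene0.png')[100:310,200:375]
a=cv2.resize(a,None,fx=2,fy=2,interpolation=3);a=cv2.resize(cv2.imread('pics/top0.png')[155:265,130:330],(430,237),interpolation=3)
a=cv2.resize(cv2.imread('pics/top0.png')[160:260,160:330],(510,300),interpolation=3)
b=cv2.resize(b,(500,600),interpolation=3)
o=np.zeros((600,800,3),np.uint8); o[:600,:290]=cv2.resize(cv2.imread('pics/scene0.png')[105:285,225:312],(290,600),interpolation=3)
o[:300,290:]=a
o[300:,290:]=cv2.resize(cv2.imread('pics/top0.png')[160:220,225:327],(510,300),interpolation=3)
cv2.imwrite('pics/crop1.png',o)
E
```

```text
(no output)
```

View pics/crop1.png

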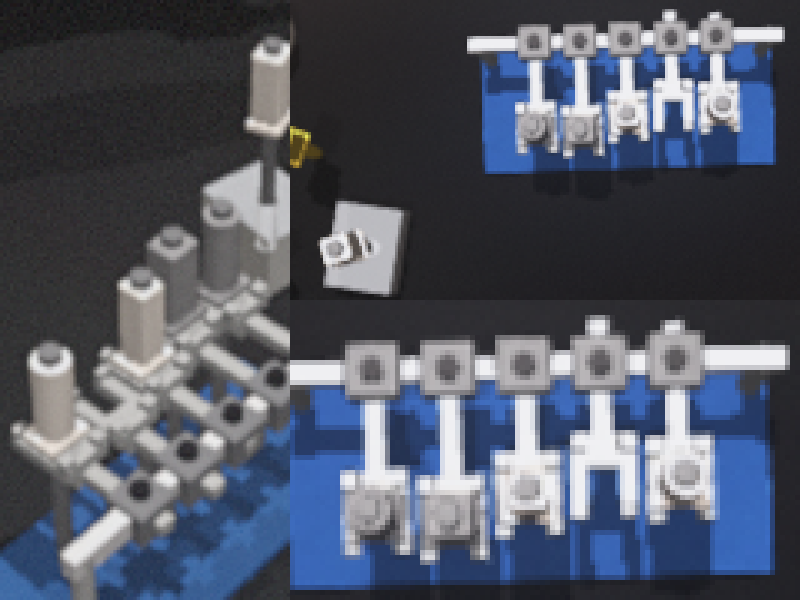

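The pipette is the white-handled one in the clear block. In the top view its button is near (176.7,242.7), in the scene view near (306.6,118.5). The empty hook is the fourth from the left, with its clamp at about (286.8,172.4) and an open fork below it. The two outer clamps are at (241.2,173.8) and (302.2,171.8).

```bash
python3 - <<'E'
from h import *
np.set_printoptions(precision=4,suppress=True)
C=[(371,369),(447,368),(524,366),(599,363),(676,359)]
P=np.array([plane('top',225+(x-290)/5,160+(y-300)/5,.152) for x,y in C]);print(P, np.linalg.norm(np.diff(P,axis=0),axis=1))
d=P[4]-P[0];yaw=np.arctan2(d[0],-d[1]);print('yaw x-axis',yaw, 'mid',P.mean(0))  # rack y axis
print('slotend top view',plane('top',225+(604-290)/5,160+(466-300)/5,.150),'tips',plane('top',225+(604-290)/5,160+(518-300)/5,.155))
print('button',two(ray('top',176.7,242.7),ray('scene',306.6,118.0)), plane('top',176.7,242.7,.22))
im=cv2.imread('pics/top0.png').astype(int)
sub=im[220:262,165:210]; m=((sub.min(2)>120)).astype(np.uint8)
n,l,s,c=cv2.connectedComponentsWithStats(m); print(s,c)
for q in [(335,203),(405,210),(395,296),(325,287)]: print(plane('top',160+(q[0]-290)/3,160+q[1]/3,.06))
E
```

```text
[[ 0.6559  0.0631  0.152 ]
 [ 0.6568  0.0171  0.152 ]
 [ 0.6583 -0.0294  0.152 ]
 [ 0.6604 -0.0748  0.152 ]
 [ 0.6631 -0.1214  0.152 ]] [0.046  0.0466 0.0454 0.0466]
yaw x-axis 0.039236250902113405 mid [ 0.6589 -0.0291  0.152 ]
slotend top view [ 0.5981 -0.0782  0.15  ] tips [ 0.5662 -0.0782  0.155 ]
button (array([0.4481, 0.2416, 0.2231]), np.float64(0.002249551714921163)) [0.4473 0.2414 0.22  ]
[[   0    0   45   42 1259]
 [   5    7   28   31  631]] [[23.7196 19.6569]
 [18.5689 22.1823]]
[0.4938 0.2782 0.06  ]
[0.4869 0.2038 0.06  ]
[0.396  0.2129 0.06  ]
[0.4049 0.2872 0.06  ]
```

Call:
{"name": "servo_tool", "arguments": {
  "increments": [
    {"grip":0,"x":-30,"y":-16.5,"z":-8},
    {"grip":0,"x":-30,"y":-16.5,"z":-8},
    {"grip":0,"x":-30,"y":-16.5,"z":-8},
    {"grip":0,"x":-30,"y":-16.5,"z":-8},
    {"grip":0,"x":-30,"y":-16.5,"z":-8}
  ]
}}

```text
invalid input at $.increments[0]: expected keys grip, x, y, z, roll
```

Call:
{"name": "servo_tool", "arguments": {
  "increments": [
    {"grip":0,"x":-30,"y":-16.5,"z":-8},
    {"grip":0,"x":-30,"y":-16.5,"z":-8},
    {"grip":0,"x":-30,"y":-16.5,"z":-8},
    {"grip":0,"x":-30,"y":-16.5,"z":-8},
    {"grip":0,"x":-30,"y":-16.5,"z":-8}
  ]
}}

```text
invalid input at $.increments[0]: expected keys grip, x, y, z, roll
```

Call:
{"name": "servo_tool", "arguments": {
  "increments": [
    {"roll":7},
    {"roll":7},
    {"roll":7},
    {"roll":7},
    {"roll":7}
  ]
}}

```text
invalid input at $.increments[0]: expected keys grip, x, y, z, roll
```

Call:
{"name": "servo_tool", "arguments": {
  "increments": [
    {"roll":7},
    {"roll":7},
    {"roll":0}
  ]
}}

```text
invalid input at $.increments[0]: expected keys grip, x, y, z, roll
```

```bash
python3 - <<'E'
from h import *
s=env.get_state(); print(s['tcp_pos'],s['orientation'],s['joint_pos'],s['wrist_force'],s['finger_gap'])
im=env.read_camera('wrist'); cv2.imwrite('pics/w1.png',cv2.cvtColor(im,cv2.COLOR_RGB2BGR)); np.save('w1.npy',{'tcp_pos':s['tcp_pos'],'orientation':s['orientation']})
E
```

```text
[0.24297228 0.52057905 0.2037886 ] [-2.85621527e-04  2.16647468e-01  9.76249540e-01 -7.92724264e-04] [ 9.94417015e-01  3.13949760e-01  4.51033685e-02  1.30363503e+00
 -2.05182380e-05  1.43117531e+00] [ 0.0455623   0.29979033 -0.56162017] 0.08554711193091807
```

View pics/w1.png

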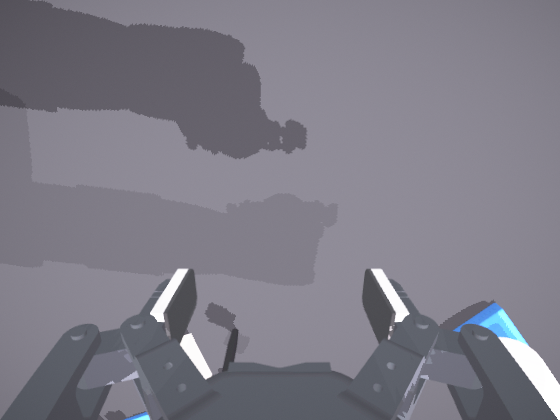

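The calls were refused because every key is required, so the arm hasn't moved. The wrist picture shows only bare table, with the fingertips at (180,290) and (380,290). I'll resend the moves with all the keys.

Call:
{"name": "servo_tool", "arguments": {
  "increments": [
    {"grip":0,"x":-30,"y":-16.5,"z":-8,"roll":0},
    {"grip":0,"x":-30,"y":-16.5,"z":-8,"roll":0},
    {"grip":0,"x":-30,"y":-16.5,"z":-8,"roll":0},
    {"grip":0,"x":-30,"y":-16.5,"z":-8,"roll":0},
    {"grip":0,"x":-30,"y":-16.5,"z":-8,"roll":0}
  ]
}}

```text
clock: 0.57
tcp_pos: [0.3447, 0.3815, 0.2447]
orientation: [-0.0, 0.216, 0.976, -0.0]
wrist_force: [0.4, 0.6, 0.5]
finger_gap: 0.0858
grip_force: 0.0
```

Call:
{"name": "servo_tool", "arguments": {
  "increments": [
    {"grip":0,"x":-30,"y":-16.5,"z":-8,"roll":0},
    {"grip":0,"x":-30,"y":-16.5,"z":-8,"roll":0},
    {"grip":0,"x":-30,"y":-16.5,"z":-8,"roll":0},
    {"grip":0,"x":-30,"y":-16.5,"z":-8,"roll":0},
    {"grip":0,"x":-30,"y":-16.5,"z":-8,"roll":0}
  ]
}}

```text
clock: 0.98
tcp_pos: [0.4458, 0.2431, 0.2849]
orientation: [-0.0, 0.217, 0.976, -0.0]
wrist_force: [0.5, 0.0, -0.1]
finger_gap: 0.0855
grip_force: 0.0
```

Call:
{"name": "servo_tool", "arguments": {
  "increments": [
    {"grip":0,"x":0,"y":0,"z":0,"roll":7},
    {"grip":0,"x":0,"y":0,"z":0,"roll":7},
    {"grip":0,"x":0,"y":0,"z":0,"roll":7},
    {"grip":0,"x":0,"y":0,"z":0,"roll":7},
    {"grip":0,"x":0,"y":0,"z":0,"roll":7}
  ]
}}

```text
clock: 1.4
tcp_pos: [0.4452, 0.2443, 0.2843]
orientation: [-0.0, 0.503, 0.864, -0.0]
wrist_force: [-0.6, 0.1, 0.1]
finger_gap: 0.0856
grip_force: 0.0
```

Call:
{"name": "servo_tool", "arguments": {
  "increments": [
    {"grip":0,"x":0,"y":0,"z":0,"roll":7},
    {"grip":0,"x":0,"y":0,"z":0,"roll":7},
    {"grip":0,"x":0,"y":0,"z":0,"roll":0}
  ]
}}

```text
clock: 1.65
tcp_pos: [0.4451, 0.2445, 0.2843]
orientation: [-0.0, 0.603, 0.798, -0.0]
wrist_force: [-0.1, 0.1, -0.1]
finger_gap: 0.0854
grip_force: 0.0
```

```bash
python3 - <<'E'
from h import *
s=env.get_state(); print(s['tcp_pos'],s['orientation'],s['joint_pos'],s['wrist_force'],s['finger_gap'])
im=env.read_camera('wrist'); cv2.imwrite('pics/w2.png',cv2.cvtColor(im,cv2.COLOR_RGB2BGR))
import pickle; pickle.dump(s,open('w2.pkl','wb'))
E
```

```text
[0.44512772 0.24453899 0.28430932] [-2.09825607e-04  6.03222574e-01  7.97572839e-01 -2.20827436e-04] [3.44109059e-01 1.71765832e-01 5.53021890e-02 1.45493200e+00
 1.09493503e-04 1.63917998e+00] [-0.11022153  0.09851194 -0.14055845] 0.08536587847504788
```

View pics/w2.png

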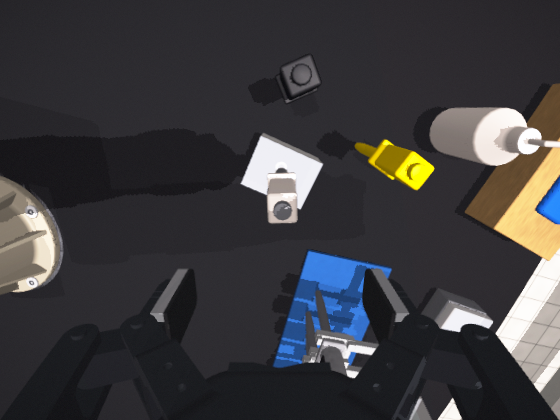

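The wrist view shows the white pipette with its button at (282,211) and the block behind it. The yellow one is at (415,172), the black one at (303,77) and the rack at the bottom. I'll zoom in to get the handle's yaw and which axis is which.

```bash
python3 - <<'E'
from h import *
import pickle; s=pickle.load(open('w2.pkl','rb')); np.set_printoptions(precision=4,suppress=True)
im=cv2.imread('pics/w2.png'); c=im[125:235,235:330]
cv2.imwrite('pics/crop2.png',cv2.resize(c,None,fx=5,fy=5,interpolation=cv2.INTER_CUBIC))
print(plane('wrist',282,211,.22,s))
print(plane('top',176.7,242.7,.22))
E
```

```text
[0.4478 0.2498 0.22  ]
[0.4473 0.2414 0.22  ]
```

View pics/crop2.png

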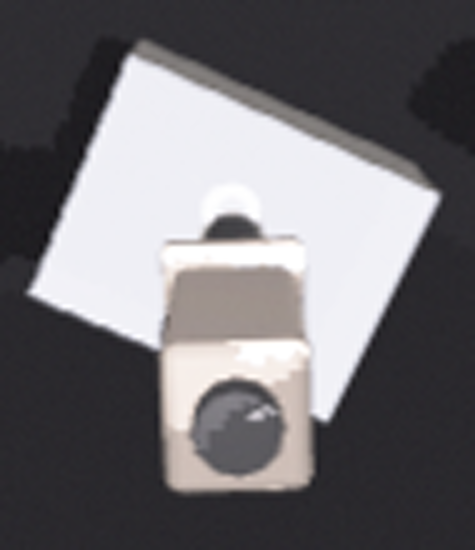

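The crop shows the handle top face spanning crop pixels (163–312, 340–490), the button at (238,427) and the flange's far edge at (162–307, 243). The rectangle is almost square to the tool, so I'll use its sizes to tell x from y.

```bash
python3 - <<'E'
from h import *
import pickle; s=pickle.load(open('w2.pkl','rb')); np.set_printoptions(precision=4,suppress=True)
w=lambda x,y,z: plane('wrist',235+x/5-.5+.1,125+y/5-.4,z,s)
A=[(163,341),(311,341),(313,490),(167,490)]
P=[w(*a,.211) for a in A]
L=lambda a,b:(np.linalg.norm(b-a)*1e3,np.degrees(np.arctan2(*(b-a)[[1,0]])))
print('top',L(P[0],P[1]),L(P[3],P[2]),'vert',L(P[3],P[0]),L(P[2],P[1]),np.mean(P,0))
F=[w(160,244,.147),w(307,244,.147)];print('flange',L(*F),np.mean(F,0))
print('flange bottom edge near',L(w(165,268,.147),w(305,268,.147)))
B=[w(138,58,.06),w(437,195,.06),w(327,420,.06),w(30,294,.06)]
print('block',L(B[0],B[1]),L(B[1],B[2]),L(B[3],B[0]),np.mean(B,0), (B[0]+B[2])/2,(B[1]+B[3])/2)
print('button',w(238,427,.219))
E
```

```text
top (np.float64(25.008490404788226), np.float64(15.819064923664786)) (np.float64(25.523826520673094), np.float64(15.815374209943812)) vert (np.float64(26.932986355582127), np.float64(106.55327618141797)) (np.float64(26.94616093522619), np.float64(107.64897028469794)) [0.4482 0.2496 0.211 ]
flange (np.float64(30.778535697963257), np.float64(15.818914361896613)) [0.4431 0.266  0.147 ]
flange bottom edge near (np.float64(29.46201388453003), np.float64(15.81948518475307))
block (np.float64(86.72327206116444), np.float64(-8.431760982561366)) (np.float64(69.05899826429437), np.float64(-98.07253263868874)) (np.float64(69.68981699057652), np.float64(79.85333660153039)) [0.4486 0.249  0.06  ] [0.4492 0.2491 0.06  ] [0.448  0.2489 0.06  ]
button [0.4479 0.2504 0.219 ]
```

Measured across the tool's y the handle is about 25.3 mm, so that's the pipette's x (26 mm). The other side is about 27 mm (28 mm), and the 30 mm flange edge agrees. Tool y therefore already lies along the pipette's x. I'll centre, descend and grip.

Call:
{"name": "servo_tool", "arguments": {
  "increments": [
    {"grip":0,"x":3,"y":4,"z":20,"roll":0},
    {"grip":0,"x":0,"y":0,"z":25,"roll":0},
    {"grip":0,"x":0,"y":0,"z":25,"roll":0},
    {"grip":0,"x":0,"y":0,"z":25,"roll":0},
    {"grip":0,"x":0,"y":0,"z":16,"roll":0}
  ]
}}

```text
clock: 2.12
tcp_pos: [0.4471, 0.2482, 0.171]
orientation: [-0.001, 0.6, 0.8, -0.001]
wrist_force: [-0.9, -0.1, -0.1]
finger_gap: 0.0856
grip_force: 0.0
```

Call:
{"name": "servo_tool", "arguments": {
  "increments": [
    {"grip":1,"x":0,"y":0,"z":0,"roll":0},
    {"grip":1,"x":0,"y":0,"z":0,"roll":0},
    {"grip":1,"x":0,"y":0,"z":0,"roll":0},
    {"grip":1,"x":0,"y":0,"z":0,"roll":0},
    {"grip":1,"x":0,"y":0,"z":0,"roll":0}
  ],
  "grip_force": 45
}}

```text
clock: 2.53
tcp_pos: [0.4493, 0.249, 0.1751]
orientation: [0.001, 0.602, 0.799, 0.001]
wrist_force: [1.7, -1.2, 5.1]
finger_gap: 0.0257
grip_force: 8.5
```

Call:
{"name": "servo_tool", "arguments": {
  "increments": [
    {"grip":1,"x":0,"y":0,"z":0,"roll":0},
    {"grip":1,"x":0,"y":0,"z":0,"roll":0},
    {"grip":1,"x":0,"y":0,"z":0,"roll":0},
    {"grip":1,"x":0,"y":0,"z":0,"roll":0}
  ]
}}

```text
clock: 2.87
tcp_pos: [0.4493, 0.249, 0.1753]
orientation: [0.001, 0.602, 0.799, 0.001]
wrist_force: [-1.2, -0.6, 6.0]
finger_gap: 0.0245
grip_force: 46.0
```

Call:
{"name": "servo_tool", "arguments": {
  "increments": [
    {"grip":1,"x":0,"y":0,"z":-12,"roll":0},
    {"grip":1,"x":0,"y":0,"z":-16,"roll":0},
    {"grip":1,"x":0,"y":0,"z":-16,"roll":0},
    {"grip":1,"x":0,"y":0,"z":-16,"roll":0},
    {"grip":1,"x":0,"y":0,"z":-16,"roll":0}
  ]
}}

```text
clock: 3.28
tcp_pos: [0.4482, 0.2486, 0.2504]
orientation: [-0.0, 0.602, 0.799, 0.0]
wrist_force: [0.1, 0.4, -1.4]
finger_gap: 0.0245
grip_force: 45.2
```

Call:
{"name": "servo_tool", "arguments": {
  "increments": [
    {"grip":1,"x":0,"y":0,"z":0,"roll":4.5},
    {"grip":1,"x":0,"y":0,"z":0,"roll":4.6},
    {"grip":1,"x":0,"y":0,"z":0,"roll":4.6},
    {"grip":1,"x":0,"y":0,"z":0,"roll":0},
    {"grip":1,"x":0,"y":0,"z":0,"roll":0}
  ]
}}

```text
clock: 3.7
tcp_pos: [0.4483, 0.2486, 0.2496]
orientation: [-0.0, 0.692, 0.722, -0.0]
wrist_force: [0.1, 0.7, -2.2]
finger_gap: 0.0247
grip_force: 45.2
```

Call:
{"name": "servo_tool", "arguments": {
  "increments": [
    {"grip":1,"x":-25,"y":3,"z":0,"roll":0},
    {"grip":1,"x":-33,"y":3,"z":0,"roll":0},
    {"grip":1,"x":-35,"y":3,"z":0,"roll":0},
    {"grip":1,"x":-35,"y":3,"z":0,"roll":0},
    {"grip":1,"x":-35,"y":3,"z":0,"roll":0}
  ]
}}

```text
clock: 4.12
tcp_pos: [0.4696, 0.085, 0.2496]
orientation: [0.0, 0.692, 0.722, 0.0]
wrist_force: [1.1, -0.8, -2.0]
finger_gap: 0.0248
grip_force: 45.2
```

Call:
{"name": "servo_tool", "arguments": {
  "increments": [
    {"grip":1,"x":-35,"y":3,"z":0,"roll":0},
    {"grip":1,"x":-35,"y":3,"z":0,"roll":0},
    {"grip":1,"x":-35,"y":3,"z":0,"roll":0},
    {"grip":1,"x":-33,"y":3,"z":0,"roll":0},
    {"grip":1,"x":-25,"y":3,"z":0,"roll":0}
  ]
}}

```text
clock: 4.53
tcp_pos: [0.4912, -0.0785, 0.2496]
orientation: [0.0, 0.693, 0.721, -0.0]
wrist_force: [0.0, 1.1, -1.2]
finger_gap: 0.0247
grip_force: 45.2
```

Call:
{"name": "servo_tool", "arguments": {
  "increments": [
    {"grip":1,"x":-2,"y":0,"z":8,"roll":0},
    {"grip":1,"x":-2,"y":0,"z":8,"roll":0},
    {"grip":1,"x":0,"y":0,"z":0,"roll":0},
    {"grip":1,"x":0,"y":0,"z":0,"roll":0}
  ]
}}

```text
clock: 4.87
tcp_pos: [0.4905, -0.0788, 0.2327]
orientation: [-0.001, 0.692, 0.722, -0.0]
wrist_force: [0.8, 0.2, -1.7]
finger_gap: 0.0245
grip_force: 45.1
```

```bash
python3 - <<'E'
from h import *
import pickle
s=env.get_state(); print(s['tcp_pos'],s['orientation'],s['wrist_force'],s['finger_gap'])
im=env.read_camera('wrist'); cv2.imwrite('pics/w3.png',cv2.cvtColor(im,cv2.COLOR_RGB2BGR))
pickle.dump(s,open('w3.pkl','wb'))
for n in('top','scene'): cv2.imwrite(f'pics/{n}3.png',cv2.cvtColor(env.read_camera(n),cv2.COLOR_RGB2BGR))
E
```

```text
[ 0.49048359 -0.07881466  0.23272925] [-1.13801984e-03  6.92336145e-01  7.21574164e-01 -3.04007874e-04] [ 0.75224563  0.21750009 -1.6826266 ] 0.024549029080530447
```

View pics/w3.png

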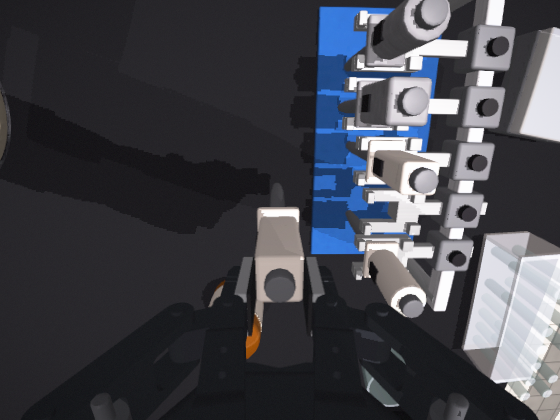

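The wrist view has the held pipette's button at (279,285) and its flange's far edge near (258–300, 208). The clamps are at (493,46), (487,107), (478,162), (467,213, the free one) and (456,258). The neighbours' buttons are at (432,13), (413,101), (424,181) and (411,304).

```bash
python3 - <<'E'
from h import *
import pickle; s=pickle.load(open('w3.pkl','rb')); np.set_printoptions(precision=4,suppress=True)
C=[(493,46),(487,107),(478,162),(467,213),(456,258)]
P=np.array([plane('wrist',*c,.152,s) for c in C]);print(P,np.linalg.norm(np.diff(P,axis=0),axis=1))
d=P[0]-P[4];print('yaw',np.arctan2(-d[0],d[1]))
for c in [(432,13),(413,101),(424,181),(411,304)]: print('nb',plane('wrist',*c,.23,s))
print('button',plane('wrist',279,285,.277,s),'flange far edge',plane('wrist',279,208,.205,s))
im=cv2.imread('pics/w3.png')
o=np.zeros((600,800,3),np.uint8)
o[:,:400]=cv2.resize(im[195:315,240:320],(400,600),interpolation=cv2.INTER_CUBIC)
o[:300,400:]=cv2.resize(im[170:260,340:460],(400,300),interpolation=cv2.INTER_CUBIC)
t=cv2.imread('pics/top3.png'); o[300:,400:]=cv2.resize(t[160:235,240:340],(400,300),interpolation=cv2.INTER_CUBIC)
cv2.imwrite('pics/crop3.png',o)
E
```

```text
[[ 0.6537  0.0638  0.152 ]
 [ 0.6591  0.0179  0.152 ]
 [ 0.6621 -0.0275  0.152 ]
 [ 0.6634 -0.0742  0.152 ]
 [ 0.6641 -0.12    0.152 ]] [0.0462 0.0455 0.0467 0.0458]
yaw 0.05626667592064714
nb [0.5655 0.0579 0.23  ]
nb [0.5622 0.0138 0.23  ]
nb [ 0.5769 -0.0307  0.23  ]
nb [ 0.5857 -0.1177  0.23  ]
button [ 0.492  -0.0753  0.277 ] flange far edge [ 0.4912 -0.0595  0.205 ]
```

View pics/crop3.png

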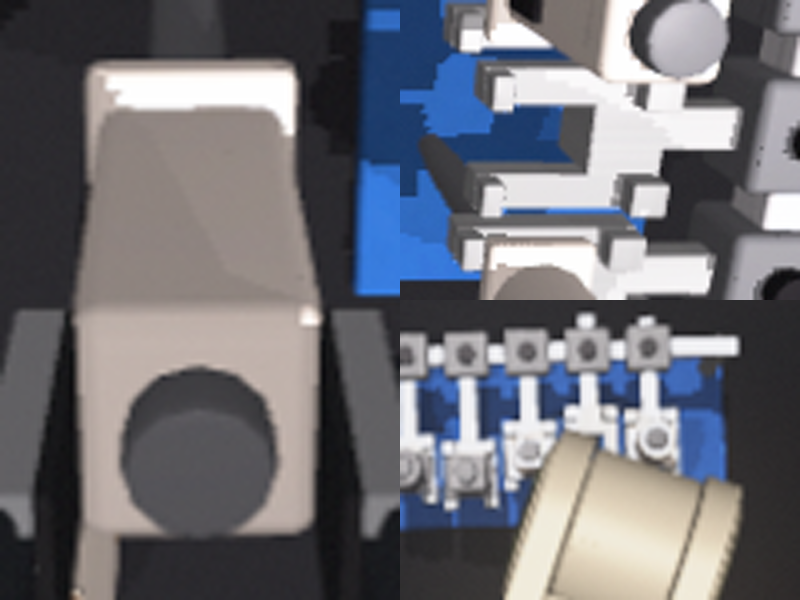

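```bash
python3 - <<'E'
from h import *
import pickle; s=pickle.load(open('w3.pkl','rb')); np.set_printoptions(precision=4,suppress=True)
w=lambda x,y,z: plane('wrist',340+x/3.333-.35,170+y/3.333-.35,z,s)
h=lambda x,y,z: plane('wrist',240+x/5-.4,195+y/5-.4,z,s)
E=[w(502,92,.158),w(490,195,.158)];B=[w(661,97,.158),w(649,199,.158)]
print('ends',E,'lips',B);m1=(E[0]+E[1])/2;m2=(B[0]+B[1])/2;print(m1,m2,(m1+m2)/2)
print('slot end edge',w(588,135,.15),'prong inner edges',w(540,100,.15),w(530,175,.15))
print('button',h(198,470,.277),'handle top ctr',h(198,420,.269))
a,b=h(88,66,.205),h(298,66,.205);print('flange far',a,b,np.linalg.norm(a-b))
a,b=h(75,305,.269),h(320,305,.269);print('handle far',a,b,np.linalg.norm(a-b))
a,b=h(82,532,.269),h(316,532,.269);print('handle near',a,b,np.linalg.norm(a-b))
E
```

```text
ends [array([ 0.6772, -0.0569,  0.158 ]), array([ 0.6819, -0.086 ,  0.158 ])] lips [array([ 0.7238, -0.056 ,  0.158 ]), array([ 0.7301, -0.0854,  0.158 ])]
[ 0.6795 -0.0714  0.158 ] [ 0.727  -0.0707  0.158 ] [ 0.7033 -0.0711  0.158 ]
slot end edge [ 0.7127 -0.07    0.15  ] prong inner edges [ 0.6952 -0.0606  0.15  ] [ 0.6986 -0.0825  0.15  ]
button [ 0.4922 -0.0773  0.277 ] handle top ctr [ 0.4922 -0.0766  0.269 ]
flange far [ 0.476 -0.06   0.205] [ 0.5053 -0.0587  0.205 ] 0.02927640477619215
handle far [ 0.4794 -0.064   0.269 ] [ 0.5037 -0.063   0.269 ] 0.024352814230054524
handle near [ 0.4805 -0.0908  0.269 ] [ 0.5052 -0.0897  0.269 ] 0.02472505245579306
```

```bash
python3 - <<'E'
from h import *
import pickle; s=pickle.load(open('w3.pkl','rb')); np.set_printoptions(precision=4,suppress=True)
w=lambda x,y,z: plane('wrist',340+(x-400)/3.333-.35,170+y/3.333-.35,z,s)
E=[w(502,92,.158),w(490,195,.158)];B=[w(661,97,.158),w(649,199,.158)]
print('ends',E,'lips',B);m1=(E[0]+E[1])/2;m2=(B[0]+B[1])/2;print(m1,m2,(m1+m2)/2)
print('slot end edge',w(588,135,.15),'prong inner edges',w(540,100,.15),w(530,175,.15))
E
```

```text
ends [array([ 0.5696, -0.0617,  0.158 ]), array([ 0.5704, -0.0903,  0.158 ])] lips [array([ 0.6116, -0.0612,  0.158 ]), array([ 0.6139, -0.0897,  0.158 ])]
[ 0.57  -0.076  0.158] [ 0.6127 -0.0755  0.158 ] [ 0.5914 -0.0757  0.158 ]
slot end edge [ 0.5975 -0.0749  0.15  ] prong inner edges [ 0.5828 -0.0657  0.15  ] [ 0.5833 -0.0871  0.15  ]
```

Call:
{"name": "servo_tool", "arguments": {
  "increments": [
    {"grip":1,"x":-2.5,"y":6,"z":13,"roll":0},
    {"grip":1,"x":0,"y":10,"z":13,"roll":0},
    {"grip":1,"x":0,"y":14,"z":0,"roll":0},
    {"grip":1,"x":0,"y":14,"z":0,"roll":0},
    {"grip":1,"x":0,"y":9,"z":0,"roll":0}
  ]
}}

```text
clock: 5.43
tcp_pos: [0.5457, -0.0795, 0.2078]
orientation: [0.0, 0.692, 0.722, 0.0]
wrist_force: [0.3, -0.1, -2.1]
finger_gap: 0.0248
grip_force: 45.2
```

Call:
{"name": "servo_tool", "arguments": {
  "increments": [
    {"grip":1,"x":0,"y":4,"z":0,"roll":0},
    {"grip":1,"x":0,"y":2,"z":0,"roll":0},
    {"grip":1,"x":0,"y":0,"z":0,"roll":0}
  ]
}}

```text
clock: 5.68
tcp_pos: [0.5505, -0.0798, 0.2077]
orientation: [-0.0, 0.693, 0.721, 0.0]
wrist_force: [-0.3, -0.1, -0.6]
finger_gap: 0.0245
grip_force: 45.2
```

```bash
python3 - <<'E'
from h import *
import pickle
s=env.get_state(); print(s['tcp_pos'],s['orientation'],s['wrist_force'],s['ft_torque'])
im=cv2.cvtColor(env.read_camera('wrist'),cv2.COLOR_RGB2BGR); cv2.imwrite('pics/w4.png',im)
pickle.dump(s,open('w4.pkl','wb'))
cv2.imwrite('pics/crop4.png',cv2.resize(im[170:320,235:435],(800,600),interpolation=cv2.INTER_CUBIC))
E
```

```text
[ 0.55053475 -0.07975592  0.20770078] [-3.27527743e-05  6.92685432e-01  7.21239829e-01  1.94006688e-05] [-0.34173504 -0.09237182 -0.57153347] [-0.00757197  0.0144388   0.03842513]
```

View pics/crop4.png

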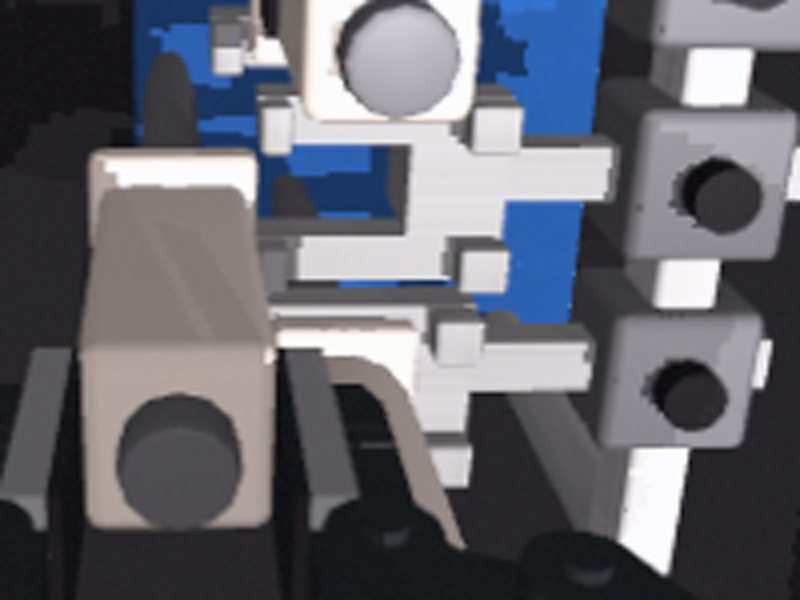

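The crop puts the slot between the prong edges at crop rows 147 and 237, with the slot end at column 405. The back lips are at (496,125) and (483,268). The flange's far edge is at row 152 (columns 90–255), and the handle's top face spans rows 345–525.

```bash
python3 - <<'E'
from h import *
import pickle; s=pickle.load(open('w4.pkl','rb')); np.set_printoptions(precision=4,suppress=True)
h=lambda x,y,z: plane('wrist',235+x/4-.375,170+y/4-.375,z,s)
a,b=h(405,147,.15),h(405,237,.15);print('slot end',a,b,(a+b)/2)
a,b=h(330,147,.15),h(330,237,.15);print('slot mid',a,b,(a+b)/2)
a,b=h(496,125,.158),h(483,268,.158);print('lips',a,b,(a+b)/2)
print('clamps',h(722,197,.152),h(690,396,.152))
for z in(.176,.181): a,b=h(90,152,z),h(256,152,z);print('flange',a,b,(a+b)/2)
P=[h(83,345,.244),h(272,345,.244),h(272,525,.244),h(88,525,.244)];print('handle',P,np.mean(P,0))
print('nb2 btn',h(398,58,.23))
E
```

```text
slot end [ 0.5974 -0.067   0.15  ] [ 0.5994 -0.0864  0.15  ] [ 0.5984 -0.0767  0.15  ]
slot mid [ 0.5823 -0.0676  0.15  ] [ 0.5839 -0.087   0.15  ] [ 0.5831 -0.0773  0.15  ]
lips [ 0.6128 -0.0593  0.158 ] [ 0.614  -0.0893  0.158 ] [ 0.6134 -0.0743  0.158 ]
clamps [ 0.6632 -0.0744  0.152 ] [ 0.6652 -0.1204  0.152 ]
flange [ 0.5358 -0.0621  0.176 ] [ 0.5653 -0.0609  0.176 ] [ 0.5506 -0.0615  0.176 ]
flange [ 0.5362 -0.0604  0.181 ] [ 0.5649 -0.0593  0.181 ] [ 0.5505 -0.0599  0.181 ]
handle [array([ 0.5398, -0.065 ,  0.244 ]), array([ 0.5632, -0.0641,  0.244 ]), array([ 0.5651, -0.0906,  0.244 ]), array([ 0.5408, -0.0916,  0.244 ])] [ 0.5522 -0.0778  0.244 ]
nb2 btn [ 0.5781 -0.0303  0.23  ]
```

Aligned: pipette y is about -0.078 heading to -0.077, and the slot's middle is at -0.077. Contact should come about 40 mm ahead. I'll advance with force checks.

Call:
{"name": "servo_tool", "arguments": {
  "increments": [
    {"grip":1,"x":0,"y":3,"z":0,"roll":0},
    {"grip":1,"x":0,"y":4,"z":0,"roll":0},
    {"grip":1,"x":0,"y":4,"z":0,"roll":0},
    {"grip":1,"x":0,"y":4,"z":0,"roll":0},
    {"grip":1,"x":0,"y":3,"z":0,"roll":0}
  ]
}}

```text
clock: 6.15
tcp_pos: [0.569, -0.0795, 0.2076]
orientation: [0.0, 0.693, 0.721, 0.0]
wrist_force: [-0.6, -0.4, -0.6]
finger_gap: 0.0247
grip_force: 45.2
```

Call:
{"name": "servo_tool", "arguments": {
  "increments": [
    {"grip":1,"x":0,"y":2,"z":0,"roll":0},
    {"grip":1,"x":0,"y":2,"z":0,"roll":0},
    {"grip":1,"x":0,"y":2,"z":0,"roll":0},
    {"grip":1,"x":0,"y":2,"z":0,"roll":0},
    {"grip":1,"x":0,"y":2,"z":0,"roll":0}
  ]
}}

```text
clock: 6.57
tcp_pos: [0.5786, -0.079, 0.2075]
orientation: [-0.0, 0.693, 0.721, -0.0]
wrist_force: [0.3, 0.7, -1.7]
finger_gap: 0.0246
grip_force: 45.2
```

Call:
{"name": "servo_tool", "arguments": {
  "increments": [
    {"grip":1,"x":0,"y":1.5,"z":0,"roll":0},
    {"grip":1,"x":0,"y":1.5,"z":0,"roll":0},
    {"grip":1,"x":0,"y":1.5,"z":0,"roll":0},
    {"grip":1,"x":0,"y":1.5,"z":0,"roll":0},
    {"grip":1,"x":0,"y":0,"z":0,"roll":0}
  ]
}}

```text
clock: 6.98
tcp_pos: [0.5847, -0.0788, 0.2076]
orientation: [0.0, 0.693, 0.721, 0.0]
wrist_force: [0.1, -0.3, -0.9]
finger_gap: 0.0246
grip_force: 45.2
```

Call:
{"name": "servo_tool", "arguments": {
  "increments": [
    {"grip":1,"x":0,"y":1,"z":0,"roll":0},
    {"grip":1,"x":0,"y":0,"z":0,"roll":0}
  ]
}}

```text
clock: 7.15
tcp_pos: [0.5855, -0.0787, 0.2076]
orientation: [0.0, 0.693, 0.721, 0.0]
wrist_force: [0.1, 0.1, -0.9]
finger_gap: 0.0248
grip_force: 45.2
```

Call:
{"name": "servo_tool", "arguments": {
  "increments": [
    {"grip":1,"x":0,"y":1,"z":0,"roll":0},
    {"grip":1,"x":0,"y":0,"z":0,"roll":0}
  ]
}}

```text
clock: 7.32
tcp_pos: [0.5865, -0.0787, 0.2076]
orientation: [0.0, 0.693, 0.721, 0.0]
wrist_force: [-0.9, 0.3, -1.3]
finger_gap: 0.0248
grip_force: 45.2
```

Call:
{"name": "servo_tool", "arguments": {
  "increments": [
    {"grip":1,"x":0,"y":1,"z":0,"roll":0},
    {"grip":1,"x":0,"y":0,"z":0,"roll":0}
  ]
}}

```text
clock: 7.48
tcp_pos: [0.5876, -0.0786, 0.2076]
orientation: [0.0, 0.693, 0.721, 0.0]
wrist_force: [-0.1, -0.7, -1.6]
finger_gap: 0.0249
grip_force: 45.2
```

Call:
{"name": "servo_tool", "arguments": {
  "increments": [
    {"grip":1,"x":0,"y":1,"z":0,"roll":0},
    {"grip":1,"x":0,"y":0,"z":0,"roll":0}
  ]
}}

```text
clock: 7.65
tcp_pos: [0.5886, -0.0786, 0.2076]
orientation: [0.0, 0.693, 0.721, 0.0]
wrist_force: [0.9, 0.3, -1.6]
finger_gap: 0.0247
grip_force: 45.2
```

Call:
{"name": "servo_tool", "arguments": {
  "increments": [
    {"grip":1,"x":0,"y":1,"z":0,"roll":0},
    {"grip":1,"x":0,"y":0,"z":0,"roll":0}
  ]
}}

```text
clock: 7.82
tcp_pos: [0.5896, -0.0786, 0.2076]
orientation: [0.0, 0.693, 0.721, 0.0]
wrist_force: [0.5, 0.3, -1.4]
finger_gap: 0.0244
grip_force: 45.2
```

Call:
{"name": "servo_tool", "arguments": {
  "increments": [
    {"grip":1,"x":0,"y":0.7,"z":0,"roll":0},
    {"grip":1,"x":0,"y":0,"z":0,"roll":0}
  ]
}}

```text
clock: 7.98
tcp_pos: [0.5902, -0.0785, 0.2076]
orientation: [0.0, 0.693, 0.721, 0.0]
wrist_force: [0.2, -0.2, -0.7]
finger_gap: 0.0244
grip_force: 45.2
```

Call:
{"name": "servo_tool", "arguments": {
  "increments": [
    {"grip":1,"x":0,"y":0.7,"z":0,"roll":0},
    {"grip":1,"x":0,"y":0,"z":0,"roll":0}
  ]
}}

```text
clock: 8.15
tcp_pos: [0.5909, -0.0785, 0.2076]
orientation: [-0.0, 0.693, 0.721, 0.0]
wrist_force: [0.5, 0.2, -1.1]
finger_gap: 0.0244
grip_force: 45.2
```

Call:
{"name": "servo_tool", "arguments": {
  "increments": [
    {"grip":1,"x":0,"y":0.7,"z":0,"roll":0},
    {"grip":1,"x":0,"y":0,"z":0,"roll":0}
  ]
}}

```text
clock: 8.32
tcp_pos: [0.5916, -0.0785, 0.2076]
orientation: [0.0, 0.693, 0.721, 0.0]
wrist_force: [-0.6, 0.1, -0.9]
finger_gap: 0.0248
grip_force: 45.2
```

Call:
{"name": "servo_tool", "arguments": {
  "increments": [
    {"grip":1,"x":0,"y":0.7,"z":0,"roll":0},
    {"grip":1,"x":0,"y":0,"z":0,"roll":0}
  ]
}}

```text
clock: 8.48
tcp_pos: [0.5922, -0.0784, 0.2076]
orientation: [-0.0, 0.693, 0.721, -0.0]
wrist_force: [-0.1, -0.4, -1.0]
finger_gap: 0.0245
grip_force: 45.2
```

Call:
{"name": "servo_tool", "arguments": {
  "increments": [
    {"grip":1,"x":0,"y":0.7,"z":0,"roll":0},
    {"grip":1,"x":0,"y":0,"z":0,"roll":0}
  ]
}}

```text
clock: 8.65
tcp_pos: [0.5925, -0.0784, 0.2075]
orientation: [-0.0, 0.693, 0.721, -0.0]
wrist_force: [-1.1, -0.9, -0.6]
finger_gap: 0.025
grip_force: 45.3
```

Call:
{"name": "servo_tool", "arguments": {
  "increments": [
    {"grip":1,"x":0,"y":0.5,"z":0,"roll":0},
    {"grip":1,"x":0,"y":0,"z":0,"roll":0}
  ]
}}

```text
clock: 8.82
tcp_pos: [0.5928, -0.0784, 0.2075]
orientation: [-0.0, 0.693, 0.721, -0.0]
wrist_force: [-3.0, 0.4, 0.6]
finger_gap: 0.0248
grip_force: 45.4
```

```bash
python3 - <<'E'
from h import *
s=env.get_state(); print(s['tcp_pos'],s['orientation'],s['wrist_force'],s['ft_torque'])
E
```

```text
[ 0.59281931 -0.07838208  0.20754434] [-4.28271602e-04  6.92968585e-01  7.20967554e-01 -3.78736187e-04] [-2.97824889  0.3936781   0.59795864] [-0.09574932  0.87393749 -0.0314027 ]
```

Felt the end: -3 N, and the advance stalled at TCP x of about 0.5925. I'll back off 1.2 mm to unload it and centre the play, then lower.

Call:
{"name": "servo_tool", "arguments": {
  "increments": [
    {"grip":1,"x":0,"y":-1.2,"z":0,"roll":0},
    {"grip":1,"x":0,"y":0,"z":2,"roll":0},
    {"grip":1,"x":0,"y":0,"z":3,"roll":0},
    {"grip":1,"x":0,"y":0,"z":3,"roll":0},
    {"grip":1,"x":0,"y":0,"z":0,"roll":0}
  ]
}}

```text
clock: 9.23
tcp_pos: [0.5921, -0.0784, 0.1986]
orientation: [-0.0, 0.693, 0.721, -0.0]
wrist_force: [-0.3, 0.1, -2.3]
finger_gap: 0.0244
grip_force: 45.1
```

Call:
{"name": "servo_tool", "arguments": {
  "increments": [
    {"grip":1,"x":0,"y":0,"z":1,"roll":0},
    {"grip":1,"x":0,"y":0,"z":1,"roll":0},
    {"grip":1,"x":0,"y":0,"z":0,"roll":0}
  ]
}}

```text
clock: 9.48
tcp_pos: [0.5922, -0.0784, 0.1973]
orientation: [-0.0, 0.693, 0.721, 0.0]
wrist_force: [-0.4, -0.5, -1.0]
finger_gap: 0.0245
grip_force: 45.2
```

Call:
{"name": "servo_tool", "arguments": {
  "increments": [
    {"grip":1,"x":0,"y":0,"z":1,"roll":0},
    {"grip":1,"x":0,"y":0,"z":0.7,"roll":0},
    {"grip":1,"x":0,"y":0,"z":0,"roll":0}
  ]
}}

```text
clock: 9.73
tcp_pos: [0.5922, -0.0784, 0.1958]
orientation: [-0.0, 0.693, 0.721, 0.0]
wrist_force: [-1.4, -0.3, -0.8]
finger_gap: 0.0244
grip_force: 45.3
```

Call:
{"name": "servo_tool", "arguments": {
  "increments": [
    {"grip":1,"x":0,"y":-0.4,"z":1,"roll":0},
    {"grip":1,"x":0,"y":0,"z":0.7,"roll":0},
    {"grip":1,"x":0,"y":0,"z":0,"roll":0}
  ]
}}

```text
clock: 9.98
tcp_pos: [0.592, -0.0784, 0.1941]
orientation: [0.0, 0.693, 0.721, 0.0]
wrist_force: [-0.2, 0.1, -1.2]
finger_gap: 0.0243
grip_force: 45.2
```

Call:
{"name": "servo_tool", "arguments": {
  "increments": [
    {"grip":1,"x":0,"y":0,"z":1,"roll":0},
    {"grip":1,"x":0,"y":0,"z":0,"roll":0}
  ]
}}

```text
clock: 10.15
tcp_pos: [0.5919, -0.0785, 0.193]
orientation: [0.0, 0.693, 0.721, 0.0]
wrist_force: [-1.0, -0.5, -1.1]
finger_gap: 0.0246
grip_force: 45.2
```

Call:
{"name": "servo_tool", "arguments": {
  "increments": [
    {"grip":1,"x":0,"y":0,"z":1,"roll":0},
    {"grip":1,"x":0,"y":0,"z":0,"roll":0}
  ]
}}

```text
clock: 10.32
tcp_pos: [0.5919, -0.0784, 0.192]
orientation: [-0.0, 0.693, 0.721, 0.0]
wrist_force: [0.6, 0.0, -1.2]
finger_gap: 0.0245
grip_force: 45.2
```

Call:
{"name": "servo_tool", "arguments": {
  "increments": [
    {"grip":1,"x":0,"y":0,"z":1,"roll":0},
    {"grip":1,"x":0,"y":0,"z":0,"roll":0}
  ]
}}

```text
clock: 10.48
tcp_pos: [0.5918, -0.0784, 0.191]
orientation: [-0.0, 0.693, 0.721, 0.0]
wrist_force: [-0.7, 0.0, -1.2]
finger_gap: 0.0248
grip_force: 45.2
```

Call:
{"name": "servo_tool", "arguments": {
  "increments": [
    {"grip":1,"x":0,"y":0,"z":1,"roll":0},
    {"grip":1,"x":0,"y":0,"z":0,"roll":0}
  ]
}}

```text
clock: 10.65
tcp_pos: [0.5918, -0.0784, 0.19]
orientation: [-0.0, 0.693, 0.721, 0.0]
wrist_force: [-0.4, -0.4, -1.9]
finger_gap: 0.0245
grip_force: 45.2
```

Call:
{"name": "servo_tool", "arguments": {
  "increments": [
    {"grip":1,"x":0,"y":0,"z":1,"roll":0},
    {"grip":1,"x":0,"y":0,"z":0,"roll":0}
  ]
}}

```text
clock: 10.82
tcp_pos: [0.5918, -0.0784, 0.189]
orientation: [-0.0, 0.693, 0.721, 0.0]
wrist_force: [-0.1, 0.7, -1.4]
finger_gap: 0.0248
grip_force: 45.2
```

Call:
{"name": "servo_tool", "arguments": {
  "increments": [
    {"grip":1,"x":0,"y":0,"z":1,"roll":0},
    {"grip":1,"x":0,"y":0,"z":0,"roll":0}
  ]
}}

```text
clock: 10.98
tcp_pos: [0.5918, -0.0784, 0.188]
orientation: [-0.0, 0.693, 0.721, 0.0]
wrist_force: [-0.2, -0.6, -0.8]
finger_gap: 0.0246
grip_force: 45.2
```

Call:
{"name": "servo_tool", "arguments": {
  "increments": [
    {"grip":1,"x":0,"y":0,"z":1,"roll":0},
    {"grip":1,"x":0,"y":0,"z":0,"roll":0}
  ]
}}

```text
clock: 11.15
tcp_pos: [0.5918, -0.0784, 0.187]
orientation: [-0.0, 0.693, 0.721, 0.0]
wrist_force: [0.1, -0.5, -1.6]
finger_gap: 0.0247
grip_force: 45.2
```

Call:
{"name": "servo_tool", "arguments": {
  "increments": [
    {"grip":1,"x":0,"y":0,"z":0.6,"roll":0},
    {"grip":1,"x":0,"y":0,"z":0,"roll":0}
  ]
}}

```text
clock: 11.32
tcp_pos: [0.5918, -0.0784, 0.1865]
orientation: [-0.0, 0.693, 0.721, 0.0]
wrist_force: [-0.8, 1.0, -1.4]
finger_gap: 0.0248
grip_force: 45.2
```

Call:
{"name": "servo_tool", "arguments": {
  "increments": [
    {"grip":1,"x":0,"y":0,"z":0.6,"roll":0},
    {"grip":1,"x":0,"y":0,"z":0,"roll":0}
  ]
}}

```text
clock: 11.48
tcp_pos: [0.5918, -0.0785, 0.1859]
orientation: [-0.0, 0.693, 0.721, 0.0]
wrist_force: [0.6, -0.6, -1.0]
finger_gap: 0.0246
grip_force: 45.2
```

Call:
{"name": "servo_tool", "arguments": {
  "increments": [
    {"grip":1,"x":0,"y":0,"z":0.6,"roll":0},
    {"grip":1,"x":0,"y":0,"z":0,"roll":0}
  ]
}}

```text
clock: 11.65
tcp_pos: [0.5918, -0.0785, 0.1856]
orientation: [0.0, 0.693, 0.721, 0.0]
wrist_force: [-0.4, -0.6, 0.3]
finger_gap: 0.0245
grip_force: 45.3
```

Call:
{"name": "servo_tool", "arguments": {
  "increments": [
    {"grip":1,"x":0,"y":0,"z":0.4,"roll":0},
    {"grip":1,"x":0,"y":0,"z":0,"roll":0}
  ]
}}

```text
clock: 11.82
tcp_pos: [0.5918, -0.0784, 0.1855]
orientation: [0.0, 0.693, 0.721, 0.0]
wrist_force: [-2.2, -0.2, 3.2]
finger_gap: 0.0244
grip_force: 45.6
```

Home: the flange seats at TCP z of 0.1856 (predicted 0.1855) with an upward force of about 3 N. I'll ease off 0.3 mm and release.

Call:
{"name": "servo_tool", "arguments": {
  "increments": [
    {"grip":1,"x":0,"y":0,"z":-0.3,"roll":0},
    {"grip":1,"x":0,"y":0,"z":0,"roll":0},
    {"grip":1,"x":0,"y":0,"z":0,"roll":0}
  ],
  "grip_force": 25
}}

```text
clock: 12.07
tcp_pos: [0.5919, -0.0785, 0.1855]
orientation: [0.0, 0.693, 0.721, 0.0]
wrist_force: [-1.8, 0.2, 2.3]
finger_gap: 0.0245
grip_force: 45.6
```

Call:
{"name": "servo_tool", "arguments": {
  "increments": [
    {"grip":0.62,"x":0,"y":0,"z":0,"roll":0},
    {"grip":0.5,"x":0,"y":0,"z":0,"roll":0},
    {"grip":0.4,"x":0,"y":0,"z":0,"roll":0},
    {"grip":0.3,"x":0,"y":0,"z":0,"roll":0},
    {"grip":0.3,"x":0,"y":0,"z":0,"roll":0}
  ]
}}

```text
clock: 12.48
tcp_pos: [0.5919, -0.0785, 0.1851]
orientation: [-0.0, 0.693, 0.721, 0.0]
wrist_force: [0.6, 0.5, -0.5]
finger_gap: 0.0597
grip_force: 0.0
```

```bash
python3 - <<'E'
from h import *
s=env.get_state(); print(s['tcp_pos'],s['finger_gap'],s['wrist_force'],s['grip_force'])
cv2.imwrite('pics/w5.png',cv2.cvtColor(env.read_camera('wrist'),cv2.COLOR_RGB2BGR))
E
```

```text
[ 0.59187331 -0.07846526  0.18514769] 0.059694596104484174 [ 0.56976088  0.5395698  -0.53227034] 0.0
```

View pics/w5.png

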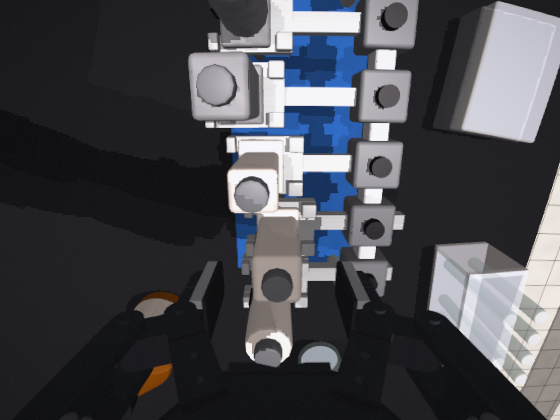

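The picture shows the pipette hanging free on the hook with its button at (277,285), square between its upright neighbours, and the fingers well clear on both sides. I'll retreat straight up and then hand in.

Call:
{"name": "servo_tool", "arguments": {
  "increments": [
    {"grip":0.3,"x":0,"y":0,"z":-8,"roll":0},
    {"grip":0.3,"x":0,"y":0,"z":-20,"roll":0},
    {"grip":0.3,"x":0,"y":0,"z":-30,"roll":0},
    {"grip":0.3,"x":0,"y":0,"z":-30,"roll":0},
    {"grip":0.3,"x":0,"y":0,"z":-20,"roll":0}
  ]
}}

```text
clock: 12.95
tcp_pos: [0.5922, -0.0786, 0.2969]
orientation: [0.001, 0.693, 0.721, 0.001]
wrist_force: [-0.3, -0.5, 0.2]
finger_gap: 0.0598
grip_force: 0.0
```

Call:
{"name": "servo_tool", "arguments": {
  "increments": [
    {"grip":0.3,"x":0,"y":0,"z":0,"roll":0},
    {"grip":0.3,"x":0,"y":0,"z":0,"roll":0},
    {"grip":0.3,"x":0,"y":0,"z":0,"roll":0},
    {"grip":0.3,"x":0,"y":0,"z":0,"roll":0}
  ]
}}

```text
clock: 13.28
tcp_pos: [0.5912, -0.0783, 0.292]
orientation: [-0.001, 0.693, 0.721, -0.001]
wrist_force: [0.2, -0.9, 0.6]
finger_gap: 0.06
grip_force: 0.0
```

```bash
python3 - <<'E'
from h import *
import pickle; np.set_printoptions(precision=4,suppress=True)
s=env.get_state()
im=cv2.cvtColor(env.read_camera('wrist'),cv2.COLOR_RGB2BGR); cv2.imwrite('pics/w6.png',im); print(s['tcp_pos'],s['wrist_force'])
g=cv2.medianBlur(cv2.cvtColor(im,cv2.COLOR_BGR2GRAY),3)
c=cv2.HoughCircles(g,cv2.HOUGH_GRADIENT,1,15,param1=120,param2=14,minRadius=8,maxRadius=16)
for u,v,r in c[0]:
    p=plane('wrist',u,v,.23,s)
    if .54<p[0]<.62 and -.14<p[1]<.08: print(u,v,r,p)
print(env.hand_in())
E
```

```text
[ 0.5912 -0.0783  0.292 ] [ 0.1545 -0.8562  0.645 ]
253.5 27.5 15.4 [0.5694 0.0607 0.23  ]
272.5 259.5 13.0 [ 0.5885 -0.1175  0.23  ]
246.5 97.5 11.1 [0.5651 0.0141 0.23  ]
258.5 51.5 13.1 [0.5732 0.0454 0.23  ]
278.5 215.5 9.4 [ 0.5922 -0.0766  0.23  ]
269.5 160.5 15.4 [ 0.5834 -0.0316  0.23  ]
the job is handed in; nothing more can be done
None
```

The pipette is hanging on the empty hook, seated in its recess and released, with its neighbours showing no sign of being knocked. I handed the job in at about 13 s of the 58 s allowed; the hand-in gave no verdict.

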